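Clear the latched fridge alarm: press the sunken reset key under its sliding guard

TASK

The fridge temperature monitor has latched an alarm: with the fingertips push its orange sliding guard fully aside, reach down into the well it uncovers and press the sunken blue reset key all the way down for two full seconds, then let the key come up and push the guard fully shut again. Only push and press: do not grip the guard or ram it against its stops, leave the console sitting where it is, and do not disturb the vials, the carton or the syringe. Finish with the hand clear of everything.

Things in the scene. Friction and masses are not known exactly. Their poses are not given: they have to be found in the camera images.
- console: white alarm console, 160 mm (own x) by 200 mm (own y), 1.4 kg, loose on four rubber feet. Origin: centre of its underside, on the table; own z up. Own x points to the grey display wedge, which fills own x +20 to +80 mm and is at most 70 mm above the table. Own y runs along the guard's slide. The flat white key deck is 48 mm above the table.
- well_mouth (a point): centre of the key well's mouth, at deck height (48 mm above the table), at own (x -21, y -37) mm of the console: a round straight-walled hole, 49 mm in diameter, 32 mm deep. Two guide rails 6 mm high stand along y at 35 to 42 mm either side of it, with the guard between them; past the guard's ends the deck between the rails is bare.
- guard_hood: orange guard, a solid block 70 mm (own x) by 88 mm (own y, the slide direction) by 13 mm high, on the deck. Origin: centre of its underside; axes as the console's. Push it by its upright end faces, 44 mm from the origin along y. It slides with about 1.5 N of friction, stays where left, cannot be lifted off. More than about 18 N on it counts as gripping or ramming.
- guard (a joint): guard travel in m: 0 = shut, centred over the well; 0.075 = fully open at its stop, moved along the console's +y, the well then quite free. It may start up to 20 mm open.
- key_top (a point): centre of the top face of the blue reset key, a flat round disc 38 mm in diameter at the bottom of the well; when released its top lies 20 mm below the deck, 28 mm above the table. (The red dome on the display wedge is only a lamp.)
- reset_key (a joint): key travel in m: 0 = released, 0.007 = all the way down. It sinks straight down against a spring, from 2.6 N at the start to about 5.6 N at the bottom, and springs back by itself.
- vial_amber: amber glass vial with a metal cap, 29 mm in diameter, 58 mm tall, standing; origin at the centre of its underside. Bystander.
- vial_clear: clear glass vial with a blue cap, 24 mm in diameter, 51 mm tall, standing; origin at the centre of its underside. Bystander.
- carton: white and green medicine carton, 38 by 52 mm, 70 mm tall, standing; origin at the centre of its underside. Bystander.
- syringe: capped syringe about 135 mm long and 15 mm thick with a 30 mm finger flange, lying along its own x in front of the console; origin on the table under the barrel's middle. Bystander.

How it is judged:
By the outcome, as a careful person would: the job done as asked, in the order asked, and still so for the second after the job is handed in, with the robot touching nothing.
It also fails if it takes over 58 s, if anything falls off the work surface, if the arm or the gripper's body presses on something with over 40 N, if the wrist force passes 120 N, or if a joint passes its speed limit or range.

ROBOT

A 7-joint arm with a two-finger parallel gripper is mounted at the origin on the work surface. World frame = base frame: x ahead of the robot, y to its left, z up, the work surface at z = 0. Lengths are in m, angles in rad, forces in N, time in s.
With the tool pointing down it reaches from about 0.425 to 0.925 m from the base axis. Payload 6.8 kg.
Tool frame: the origin (TCP) lies where the fingers leave the gripper's body, on its centre line; the fingertips stand 73 mm ahead of it and the grasp point (between the pads) lies 54 mm ahead of it; z points along the fingers, y is the direction in which the jaws open and shut (so a half turn about z gives the same grasp; the last joint's range is limited). The gripper opens to 85 mm and grips with 20 to 120 N. Pads are 22 mm wide; open, the fingers measure 114 mm over their backs; the gripper's body (76 mm by 85 mm) begins 54 mm behind the grasp point. The pads swing forward as they close: fully open they stand 13 mm farther back than shut.
Start: joints at [-1.337, 0.477, 0.022, 1.555, -0.011, 1.109, -0.083], TCP at [0.226, 0.636, 0.304] pointing down, gripper open.
Joint ranges: [-2.96, 2.96], [-0.34, 2.1], [-1.41, 1.46], [0.24, 2.44], [-1.37, 4.51], [0.17, 1.92], [-2.96, 2.96]. Speed limits (rad/s): [2.39, 2.39, 3.14, 3.14, 3.14, 3.14, 3.14].

INTERFACE

Orientations are given as a rotation vector (axis times angle).
In Python, from bench import r gives the robot as it stands.
- The arm moves only by the shell command python3 -m handwheel 'ROWS' [FORCE]. ROWS is JSON, a list that holds one entry, the list of rows, each a list of 7 numbers: the shift along the world's x, y, z in m, then the turn, a rotation vector about the world's x, y, z in rad, then the finger opening in m, from 0 to 0.0854. A call has 1 to 10 rows; each row shifts and turns the commanded pose from where the row before left it; what a row does not reach is not made up. A row lasts 1/12 s, in which the tool goes at most 41.7 mm and 7.16 degrees, less where a joint would pass 70% of its speed; a pose out of reach is approached as far as the arm can. A call is refused whole if a number of a shift passes 0.0417 or a number of a turn 0.125, either way. A call with a gripper value outside its range is refused whole. The fingers move at their own pace and stop on an object; FORCE is the grip in N (left out, the last holds). Time passes only in rows, so rows that do not move let the fingers close. It gives the time, the measured TCP pose, the force and the opening at its end, in the units of the state.
- r.get_obs(): the state, without advancing time (a new reading comes with each control period).
- r.grab_frame(name): name is "scene" or "top" or "wrist"; returns (picture, depth): 384x512x3 uint8, red, green, blue; 384x512 float32, m along the optical axis (not along the pixel's ray), 0 where there is no reading.
- r.get_calibration(name): a dict with "vertical_fov" (degrees; the focal length in pixels is half the picture's height over the tangent of half this angle, whatever the lens; pixels are square), "cx", "cy" (the principal point, pixels), "R" (3x3) and "t" (3): a world point X has camera coordinates R X + t; the wrist camera has in their place "T_tool_cam" (4x4, takes a point from camera to tool coordinates, whose origin is the TCP and whose axes are the flange's). Camera axes: x right, y down, z forward; pixel columns grow to the right and rows downward; lengths in m; the calibration is good to about 2 mm. The wrist camera is an equidistant fisheye: a pixel r from the principal point sees the ray r / f radians off the axis. A picture is of the moment at which its call begins: read the wrist's pose just before it. get_calibration takes no time and is no camera call.
- r.hand_in(): hands the job in, once; it reports no verdict.
Trained networks look in the newest picture that a camera, given by its name, has taken for a name from the list of things; names that differ only in an ending like _2 or _b are one class to them, and where a whole thing is asked for, a point or a joint stands for the part that bears it (a point fixed in the world has none). Each returns a list of dicts, best first, with "p" (0 to 1); they miss things now and then, are a little off and sometimes report something else, mostly with a low value. They report only what shows in the picture. A call takes as long as a camera call.
- r.masks_of(label, camera): "pixels" (384x512 bool, what is visible of it) and "at" ([column, row] in pixels, amid what is visible of it).
The state is a dict: "clock": time; "joints": joint angles; "qvel": joint speeds; "tau": joint torques, N m; "tcp_pos": TCP position; "orientation": TCP orientation; "contact_force": force on the tool from outside, world axes, zero at the start; "moment": the same for the moment, N m; "grip_width": finger opening in m.
Only numpy, scipy, OpenCV 4.12 (cv2) and the standard library are available. Lean on these libraries where they do the work, as an engineer would, in place of code of your own. Each camera call takes 0.05 s, during which the arm holds its last target.

## Working session

There is one attempt and no reset: what is moved stays moved. The work goes in short steps, Python scripts to look and compute and a shell command to move; the robot and the scene stay as the last step left them, time stands still between calls to the robot, and variables do not carry over. Pictures are saved under pics/ and viewed, and the job is handed in when it is done.

```bash
mkdir -p pics
cat > h.py <<'E'
import numpy as np,cv2
from bench import r
def save(img,n): cv2.imwrite('pics/'+n+'.png',cv2.cvtColor(img,cv2.COLOR_RGB2BGR))
def cloud(cam,d):
    c=r.get_calibration(cam);f=192/np.tan(np.radians(c['vertical_fov']/2))
    v,u=np.mgrid[0:384,0:512]
    P=np.stack([(u-c['cx'])/f*d,(v-c['cy'])/f*d,d],-1)
    return (P-np.array(c['t']))@np.array(c['R'])
E
python3 - <<'E'
from h import *
o=r.get_obs();print({k:np.round(v,3).tolist() for k,v in o.items()})
for c in ('top','scene'):
    i,d=r.grab_frame(c);save(i,c+'0');np.save(c+'.npy',d);np.save(c+'i.npy',i)
    X=cloud(c,d)
    print(c,(d>0).mean())
    for n in ('console','guard_hood','vial_amber','vial_clear','carton','syringe','well_mouth'):
        for m in r.masks_of(n,c)[:2]:
            k=m['pixels']&(d>0);q=X[k]
            print(n,round(m['p'],2),np.round(m['at']),k.sum(),np.round(np.median(q,0),3) if len(q) else '',np.round(np.percentile(q,[2,98],axis=0),3).tolist() if len(q) else '')
E
```

```text
{'clock': 0.0, 'joints': [-1.337, 0.478, 0.022, 1.556, -0.012, 1.109, -0.083], 'qvel': [0.001, -0.0, 0.0, 0.0, 0.001, 0.002, 0.0], 'tau': [-0.001, -59.645, 1.608, -28.12, 0.012, 0.009, 0.0], 'tcp_pos': [0.226, 0.636, 0.303], 'orientation': [-0.534, -3.096, 0.003], 'contact_force': [0.039, 0.465, -0.802], 'moment': [0.028, -0.017, -0.02], 'grip_width': 0.085}
top 0.9957784016927084
console 0.95 [310. 171.] 6102 [ 0.607 -0.06   0.055] [[0.529, -0.156, 0.027], [0.688, 0.037, 0.063]]
vial_amber 0.72 [222. 169.] 141 [0.605 0.134 0.053] [[0.595, 0.123, 0.011], [0.619, 0.148, 0.06]]
vial_clear 0.64 [227. 141.] 105 [0.676 0.126 0.047] [[0.67, 0.116, 0.012], [0.689, 0.136, 0.052]]
carton 0.67 [394. 169.] 661 [ 0.601 -0.251  0.067] [[0.582, -0.283, 0.004], [0.627, -0.23, 0.071]]
syringe 0.63 [284. 220.] 288 [ 0.497 -0.009  0.012] [[0.49, -0.063, -0.001], [0.505, 0.058, 0.016]]
well_mouth 0.96 [309. 169.] 6177 [ 0.608 -0.06   0.055] [[0.529, -0.158, 0.008], [0.69, 0.037, 0.063]]
scene 0.9959971110026041
console 0.84 [218. 174.] 5157 [ 0.624 -0.025  0.051] [[0.537, -0.151, 0.008], [0.7, 0.047, 0.064]]
console 0.57 [232. 238.] 203 [0.686 0.137 0.036] [[0.675, 0.123, 0.006], [0.693, 0.142, 0.053]]
guard_hood 0.73 [222. 154.] 788 [ 0.591 -0.078  0.061] [[0.555, -0.126, 0.053], [0.625, -0.04, 0.063]]
vial_amber 0.62 [264. 227.] 324 [0.615 0.147 0.039] [[0.6, 0.13, 0.002], [0.625, 0.154, 0.059]]
vial_clear 0.74 [229. 242.] 269 [0.685 0.136 0.032] [[0.664, 0.114, -0.001], [0.694, 0.142, 0.053]]
carton 0.83 [186. 124.] 475 [ 0.61  -0.236  0.055] [[0.587, -0.281, 0.002], [0.629, -0.227, 0.071]]
syringe 0.62 [270. 176.] 284 [ 0.5   -0.003  0.012] [[0.485, -0.062, -0.001], [0.512, 0.067, 0.016]]
well_mouth 0.74 [217. 172.] 5043 [ 0.622 -0.024  0.052] [[0.536, -0.15, 0.01], [0.7, 0.047, 0.064]]
```

Run:
```python
from h import *
i=np.load('topi.npy');d=np.load('top.npy');s=np.load('scenei.npy')
big=cv2.resize(i[90:250,180:420],None,fx=3.2,fy=3.2,interpolation=cv2.INTER_CUBIC);save(big,'topz')
save(cv2.resize(s[90:270,120:330],None,fx=3,fy=3,interpolation=cv2.INTER_CUBIC),'scenez')
for c,i,d in(('top',i,d),('scene',s,np.load('scene.npy'))):
    X=cloud(c,d);h=cv2.cvtColor(i,cv2.COLOR_RGB2HSV)
    box=(X[...,0]>.5)&(X[...,0]<.72)&(X[...,1]>-.18)&(X[...,1]<.08)
    o=box&(h[...,0]>4)&(h[...,0]<22)&(h[...,1]>140)&(h[...,2]>110)&(X[...,2]>.057)
    q=X[o];rect=cv2.minAreaRect((q[:,:2]*1000).astype(np.float32));print(c,'orange',o.sum(),rect,np.median(q,0))
    k=box&(X[...,2]>.04)
    q=X[k];print('console',cv2.minAreaRect((q[:,:2]*1000).astype(np.float32)))
    t=(X[...,2]<.02)&(X[...,0]>.45)&(X[...,0]<.75)&(abs(X[...,1])<.3);print('table z',np.median(X[t],0))
    # clipped deck heights
    for zl in np.arange(.04,.072,.004): print(round(zl,3),(box&(X[...,2]>=zl)&(X[...,2]<zl+.004)).sum(),end=' ')
    print()
```

```text
top orange 1128 ((606.8251953125, -90.05619812011719), (87.0281753540039, 108.06970977783203), 82.05517578125) [ 0.58846865 -0.08554819  0.06041286]
console ((610.9334716796875, -61.03215026855469), (200.09646606445312, 159.03335571289062), 82.72674560546875)
table z [ 0.57383693  0.06084023 -0.00123968]
0.04 96 0.044 1693 0.048 592 0.052 705 0.056 1373 0.06 1413 0.064 52 0.068 0 
scene orange 783 ((607.758056640625, -87.88194274902344), (88.99008178710938, 107.34971618652344), 82.11808013916016) [ 0.59283967 -0.07777417  0.06092851]
console ((612.3700561523438, -59.500511169433594), (204.2763214111328, 160.4493865966797), 82.67842864990234)
table z [ 6.20825686e-01  1.41322805e-01 -1.74007071e-04]
0.04 109 0.044 969 0.048 616 0.052 461 0.056 810 0.06 1216 0.064 59 0.068 0
```

View pics/topz.png

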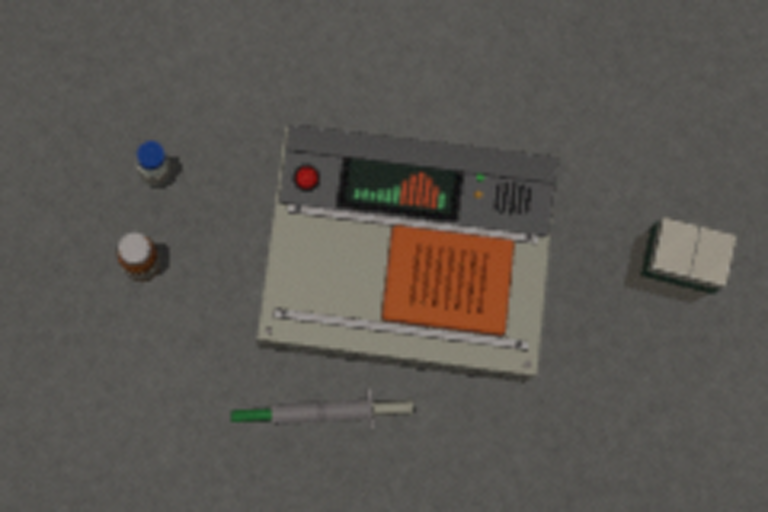

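View pics/scenez.png

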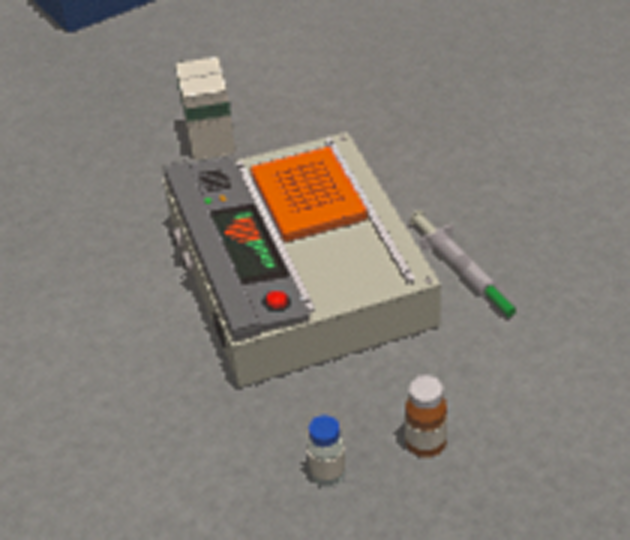

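The top view shows the console with its guard (crop px ~385–512, 228–333) near the right end of its travel and bare deck to the left. The vials are on the left, the carton on the right and the syringe in front, and the scene view agrees. Next I refine the guard pose.

```bash
cat >> h.py <<'E'
YAW=np.radians(-7.3);EX=np.array([np.cos(YAW),np.sin(YAW)]);EY=np.array([-np.sin(YAW),np.cos(YAW)]);C=np.array([.6117,-.0602])
def own(p): p=np.asarray(p)[...,:2]-C; return np.stack([p@EX,p@EY],-1)
def world(x,y): return C+x/1000*EX+y/1000*EY
E
python3 - <<'E'
from h import *
for c in('top','scene'):
    i=np.load(c+'i.npy');X=cloud(c,np.load(c+'.npy'));h=cv2.cvtColor(i,cv2.COLOR_RGB2HSV);w=own(X)*1000
    o=(abs(w[...,0]+21)<38)&(abs(w[...,1])<100)&(h[...,0]>4)&(h[...,0]<22)&(h[...,1]>140)&(X[...,2]>.056)&(X[...,2]<.066)
    q=w[o];print(c,o.sum(),np.percentile(q,[1,50,99],axis=0).round(1).tolist(),cv2.minAreaRect(q.astype(np.float32)))
    k=(X[...,2]>.043)&(abs(w[...,0])<110)&(abs(w[...,1])<130);print(np.percentile(w[k],[.5,99.5],axis=0).round(1).tolist())
print('well',world(-21,-37),[ (y,world(-21,y).round(4).tolist()) for y in(-95,0,100)])
o=r.get_obs();from scipy.spatial.transform import Rotation as R
print(o['tcp_pos'],R.from_rotvec(o['orientation']).as_matrix().round(4).tolist())
E
```

```text
top 1129 [[-55.0, -72.3], [-21.9, -30.0], [12.1, 12.2]] ((-21.271404266357422, -30.3082275390625), (69.17407989501953, 86.7989730834961), 0.32675740122795105)
[[-79.3, -99.5], [77.1, 98.1]]
scene 727 [[-53.0, -70.2], [-19.1, -23.1], [14.0, 16.1]] ((-19.83303451538086, -27.289691925048828), (68.3746337890625, 89.99998474121094), 0.13308823108673096)
[[-78.4, -97.5], [80.3, 101.5]]
well [ 0.58616883 -0.09423174] [(-95, [0.5788, -0.1518]), (0, [0.5909, -0.0575]), (100, [0.6036, 0.0417])]
[0.22622899 0.63597234 0.30393538] [[-0.9422, 0.3351, 0.0], [0.3351, 0.9422, 0.0001], [0.0, 0.0001, -1.0]]
```

```bash
python3 -m handwheel '[[[0.016,-0.036,0,0,0,0.1,0],[0.016,-0.036,0,0,0,0.115,0],[0.016,-0.036,0,0,0,0,0],[0.016,-0.036,0,0,0,0,0],[0.016,-0.036,0,0,0,0,0],[0.016,-0.036,0,0,0,0,0],[0.016,-0.036,0,0,0,0,0],[0.016,-0.036,0,0,0,0,0],[0.016,-0.036,0,0,0,0,0],[0.016,-0.036,0,0,0,0,0]]]' 40
python3 -m handwheel '[[[0.016,-0.036,0,0,0,0,0],[0.016,-0.036,0,0,0,0,0],[0.016,-0.036,0,0,0,0,0],[0.016,-0.036,0,0,0,0,0],[0.016,-0.036,0,0,0,0,0],[0.016,-0.036,0,0,0,0,0],[0.016,-0.036,0,0,0,0,0],[0.016,-0.036,0,0,0,0,0],[0.016,-0.036,0,0,0,0,0],[0,0,0,0,0,0,0]]]'
```

```text
clock: 1.63
tcp_pos: [0.3867, 0.2741, 0.3043]
orientation: [0.199, 3.135, 0.001]
contact_force: [0.6, 0.6, -0.3]
grip_width: -0.0001
clock: 2.47
tcp_pos: [0.532, -0.0563, 0.3047]
orientation: [0.215, 3.131, -0.006]
contact_force: [-0.1, 0.2, 0.4]
grip_width: -0.0003
```

```bash
python3 -m handwheel '[[[0.016,-0.033,0,0,0,0.01,0],[0.016,-0.033,0,0,0,0,0],[0.015,-0.031,0,0,0,0,0],[0,0,-0.035,0,0,0,0],[0,0,-0.035,0,0,0,0],[0,0,-0.035,0,0,0,0],[0,0,-0.03,0,0,0,0],[0,0,-0.015,0,0,0,0],[0,0,0,0,0,0,0]]]'
python3 - <<'E'
from h import *
o=r.get_obs();print(o['tcp_pos'],own(o['tcp_pos'])*1000,o['orientation'])
i,d=r.grab_frame('wrist');save(i,'w1')
i,d=r.grab_frame('scene');save(cv2.resize(i[60:270,120:330],None,fx=2.8,fy=2.8),'s1')
E
```

```text
clock: 3.22
tcp_pos: [0.575, -0.1441, 0.1502]
orientation: [-0.182, -3.129, -0.001]
contact_force: [-1.0, 1.0, 0.0]
grip_width: 0.0
[ 0.5750344  -0.14405549  0.15018936] [-25.71334175 -87.83469799] [-1.82412086e-01 -3.12935058e+00 -9.59494078e-04]
```

View pics/w1.png

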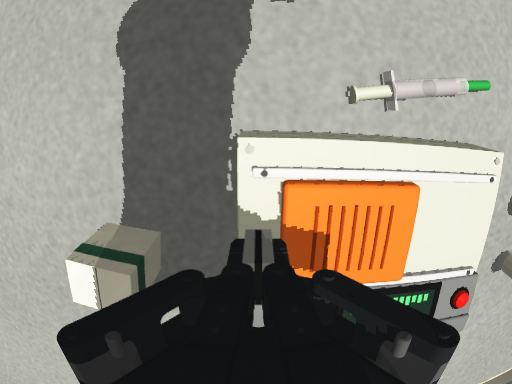

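View pics/s1.png

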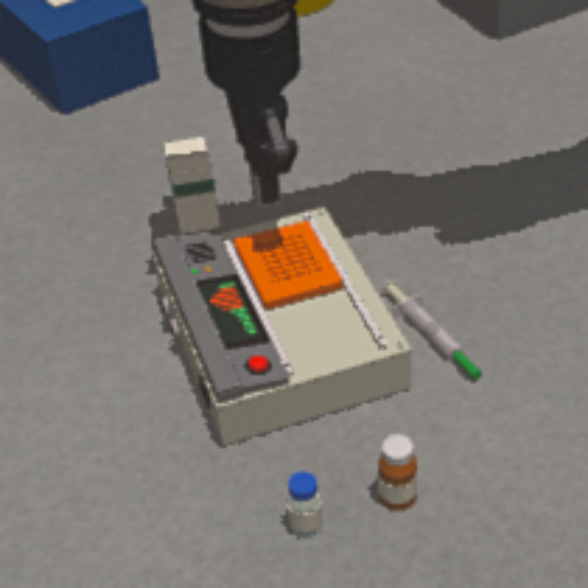

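The wrist view shows the closed fingertips (px ~258,235) just off the guard's near end (px 282), over the bare deck strip. The scene view agrees. I'll back off a little, then lower.

```bash
python3 -m handwheel '[[[0.0035,-0.0105,0,0,0,0,0],[0,0,0,0,0,0,0],[0,0,-0.01,0,0,0,0],[0,0,-0.01,0,0,0,0],[0,0,-0.005,0,0,0,0],[0,0,0,0,0,0,0],[0,0,0,0,0,0,0]]]'
python3 - <<'E'
from h import *
o=r.get_obs();print(o['tcp_pos'],own(o['tcp_pos'])*1000,o['contact_force'])
i,d=r.grab_frame('wrist');save(i,'w2')
E
```

```text
clock: 3.9
tcp_pos: [0.5803, -0.1552, 0.1282]
orientation: [-0.183, -3.135, -0.0]
contact_force: [0.4, -0.6, -0.5]
grip_width: -0.0
[ 0.58031998 -0.15523478  0.12820505] [-19.05010906 -98.25176325] [ 0.36419867 -0.62933526 -0.51227196]
```

View pics/w2.png

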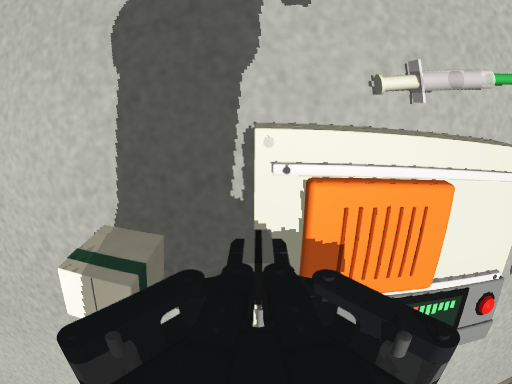

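```bash
python3 -m handwheel '[[[0,0,-0.003,0,0,0,0],[0.0003,0.003,0,0,0,0,0],[0.0003,0.003,0,0,0,0,0],[0.0003,0.003,0,0,0,0,0],[0.0003,0.003,0,0,0,0,0],[0.0003,0.003,0,0,0,0,0],[0.0003,0.003,0,0,0,0,0],[0.0003,0.003,0,0,0,0,0],[0.0003,0.003,0,0,0,0,0],[0.0003,0.003,0,0,0,0,0]]]'
python3 - <<'E'
from h import *
o=r.get_obs();print(o['tcp_pos'],own(o['tcp_pos'])*1000,o['contact_force'])
i,d=r.grab_frame('wrist');save(i,'w3')
E
```

```text
clock: 4.78
tcp_pos: [0.5838, -0.1285, 0.1261]
orientation: [0.184, 3.135, -0.0]
contact_force: [0.3, -2.1, -0.6]
grip_width: 0.0001
[ 0.58375207 -0.1284668   0.12607928] [-19.0471025  -71.26465658] [ 0.30680175 -2.13873358 -0.5913487 ]
```

View pics/w3.png

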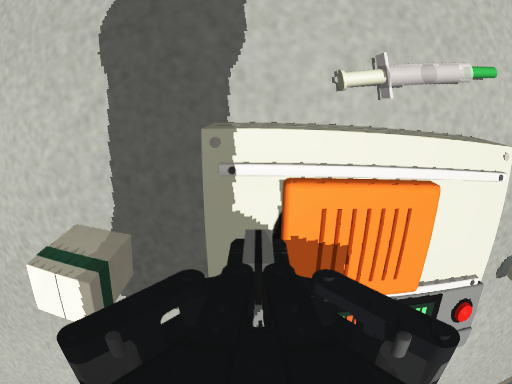

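The fingertip is pushing with about 2 N and the guard face (px 283) is moving along. I'll continue.

```bash
python3 -m handwheel '[[[0.0004,0.004,0,0,0,0,0],[0.0005,0.004,0,0,0,0,0],[0.0005,0.004,0,0,0,0,0],[0.0005,0.004,0,0,0,0,0],[0.0005,0.004,0,0,0,0,0],[0.0005,0.004,0,0,0,0,0],[0.0005,0.004,0,0,0,0,0],[0.0005,0.004,0,0,0,0,0],[0.0004,0.003,0,0,0,0,0],[0,0,0,0,0,0,0]]]'
python3 - <<'E'
from h import *
o=r.get_obs();print(o['tcp_pos'],own(o['tcp_pos'])*1000,o['contact_force'])
i,d=r.grab_frame('scene');save(cv2.resize(i[60:270,120:330],None,fx=2.8,fy=2.8),'s4')
X=cloud('scene',d);h=cv2.cvtColor(i,cv2.COLOR_RGB2HSV);w=own(X)*1000
o=(abs(w[...,0]+21)<38)&(abs(w[...,1])<100)&(h[...,0]>4)&(h[...,0]<22)&(h[...,1]>140)&(X[...,2]>.056)&(X[...,2]<.066)
print(np.percentile(w[o],[1,99],axis=0).round(1))
E
```

```text
clock: 5.67
tcp_pos: [0.5879, -0.0923, 0.1259]
orientation: [-0.181, -3.136, -0.001]
contact_force: [0.3, -1.0, 0.3]
grip_width: -0.0001
[ 0.58785808 -0.09234574  0.12589133] [-19.56408463 -34.91464148] [ 0.34799123 -0.98338883  0.30076687]
[[-53.1 -18.9]
 [ 14.2  67.4]]
```

View pics/s4.png

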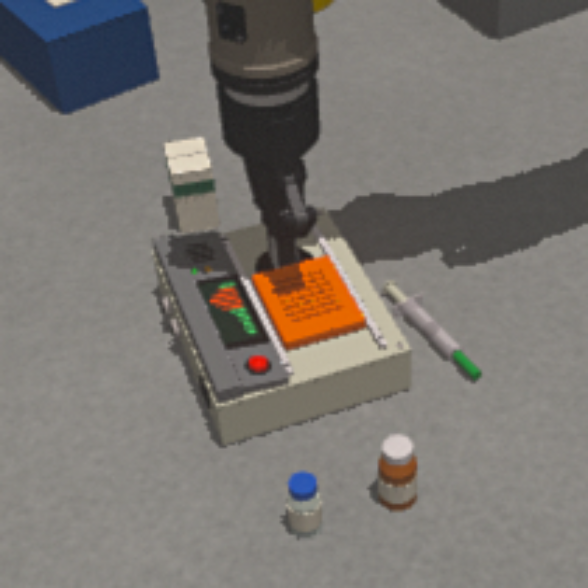

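The guard has moved with the finger and is now about 13 mm short of its stop; the key well is dark behind the finger. I'll slow down.

```bash
python3 -m handwheel '[[[0.0003,0.002,0,0,0,0,0],[0.0003,0.002,0,0,0,0,0],[0.0003,0.002,0,0,0,0,0],[0.0002,0.0015,0,0,0,0,0],[0.0002,0.0015,0,0,0,0,0],[0,0,0,0,0,0,0]]]'
python3 -m handwheel '[[[0.0001,0.001,0,0,0,0,0],[0.0001,0.001,0,0,0,0,0],[0,0,0,0,0,0,0]]]'
python3 -m handwheel '[[[0.0001,0.001,0,0,0,0,0],[0,0,0,0,0,0,0]]]'
```

```text
clock: 6.22
tcp_pos: [0.5887, -0.0841, 0.1257]
orientation: [-0.183, -3.135, -0.0]
contact_force: [-1.1, -0.6, -0.3]
grip_width: 0.0002
clock: 6.47
tcp_pos: [0.5892, -0.0823, 0.1259]
orientation: [-0.183, -3.136, -0.0]
contact_force: [-1.0, -1.1, -0.4]
grip_width: 0.0001
clock: 6.63
tcp_pos: [0.5894, -0.0814, 0.1259]
orientation: [0.183, 3.136, 0.0]
contact_force: [0.1, -1.1, -0.1]
grip_width: 0.0001
```

```bash
for i in 1; do python3 -m handwheel '[[[0.0001,0.001,0,0,0,0,0],[0,0,0,0,0,0,0]]]'|egrep 'tcp|force'; python3 -m handwheel '[[[0.0001,0.001,0,0,0,0,0],[0,0,0,0,0,0,0]]]'|egrep 'tcp|force';  python3 -m handwheel '[[[0.0001,0.0005,0,0,0,0,0],[0,0,0,0,0,0,0]]]'|egrep 'tcp|force'; done
```

```text
tcp_pos: [0.5895, -0.0804, 0.1259]
contact_force: [-1.2, -1.7, -0.4]
tcp_pos: [0.5896, -0.0793, 0.1259]
contact_force: [-1.6, -0.9, -0.0]
tcp_pos: [0.5897, -0.0789, 0.1259]
contact_force: [-0.6, -0.9, 0.1]
```

Run:
```python
from h import *
o=r.get_obs();print(own(o['tcp_pos'])*1000)
i,d=r.grab_frame('scene')
X=cloud('scene',d);h=cv2.cvtColor(i,cv2.COLOR_RGB2HSV);w=own(X)*1000
o=(abs(w[...,0]+21)<38)&(abs(w[...,1])<100)&(h[...,0]>4)&(h[...,0]<22)&(h[...,1]>140)&(X[...,2]>.056)&(X[...,2]<.066)
print(np.percentile(w[o],[1,99],axis=0).round(1))
k=(X[...,2]>.043)&(X[...,2]<.072)&(abs(w[...,0])<110)&(abs(w[...,1])<130);print(np.percentile(w[k],[.5,99.5],axis=0).round(1).tolist())
```

```text
[-19.4454582  -21.36524164]
[[-53.   -4.9]
 [ 14.2  81.2]]
[[-78.8, -96.7], [80.4, 101.6]]
```

```bash
python3 -m handwheel '[[[0.0001,0.001,0,0,0,0,0],[0,0,0,0,0,0,0]]]'|egrep 'tcp|force'; python3 -m handwheel '[[[0.0001,0.0005,0,0,0,0,0],[0,0,0,0,0,0,0]]]'|egrep 'tcp|force';  python3 -m handwheel '[[[0.0001,0.0005,0,0,0,0,0],[0,0,0,0,0,0,0]]]'|egrep 'tcp|force'
```

```text
tcp_pos: [0.5898, -0.0779, 0.1259]
contact_force: [0.4, -1.4, 0.5]
tcp_pos: [0.5899, -0.0774, 0.1259]
contact_force: [-0.8, -1.8, 0.1]
tcp_pos: [0.5899, -0.0769, 0.1259]
contact_force: [-1.1, -1.0, -0.2]
```

```bash
python3 -m handwheel '[[[0.0001,0.0005,0,0,0,0,0],[0,0,0,0,0,0,0]]]'|egrep 'tcp|force'; python3 -m handwheel '[[[0.0001,0.0005,0,0,0,0,0],[0,0,0,0,0,0,0]]]'|egrep 'tcp|force';  python3 -m handwheel '[[[0.0001,0.0005,0,0,0,0,0],[0,0,0,0,0,0,0]]]'|egrep 'tcp|force'
```

```text
tcp_pos: [0.59, -0.0764, 0.1259]
contact_force: [-1.5, -1.0, -0.4]
tcp_pos: [0.5901, -0.0763, 0.1259]
contact_force: [-1.3, -2.1, 0.3]
tcp_pos: [0.5901, -0.0762, 0.1259]
contact_force: [-1.1, -3.0, -0.3]
```

```bash
python3 -m handwheel '[[[0.0001,0.0005,0,0,0,0,0],[0,0,0,0,0,0,0],[0,0,0,0,0,0,0]]]'|egrep 'tcp|force'; python3 -m handwheel '[[[0.0001,0.0005,0,0,0,0,0],[0,0,0,0,0,0,0],[0,0,0,0,0,0,0]]]'|egrep 'tcp|force|clock'
```

```text
tcp_pos: [0.5901, -0.076, 0.1259]
contact_force: [-1.9, -5.0, 0.9]
clock: 8.68
tcp_pos: [0.5901, -0.0759, 0.1259]
contact_force: [-1.4, -5.4, 0.4]
```

The force climbed to about 5 N with no more motion, so the guard is at its stop. I'll back off, rise and look at the well.

```bash
python3 -m handwheel '[[[-0.001,-0.005,0,0,0,0,0],[0,0,0.02,0,0,0,0],[-0.004,-0.025,0.02,0,0,0,0],[-0.004,-0.03,0.02,0,0,0,0],[-0.004,-0.03,0.02,0,0,0,0],[0,0,0,0,0,0,0],[0,0,0,0,0,0,0]]]'
python3 - <<'E'
from h import *
o=r.get_obs();print(o['tcp_pos'],own(o['tcp_pos'])*1000)
i,d=r.grab_frame('wrist');save(i,'w5')
i,d=r.grab_frame('top');save(cv2.resize(i[90:250,220:380],None,fx=3.6,fy=3.6,interpolation=cv2.INTER_CUBIC),'t5');np.save('t5.npy',d);np.save('t5i.npy',i)
i,d=r.grab_frame('scene');save(cv2.resize(i[60:270,120:330],None,fx=2.8,fy=2.8),'s5')
E
```

```text
clock: 9.27
tcp_pos: [0.5782, -0.1665, 0.2077]
orientation: [0.189, 3.132, -0.0]
contact_force: [-0.1, 0.7, -0.4]
grip_width: -0.0001
[ 0.5781587  -0.16645864  0.20766097] [ -19.76771414 -109.65926682]
```

View pics/w5.png

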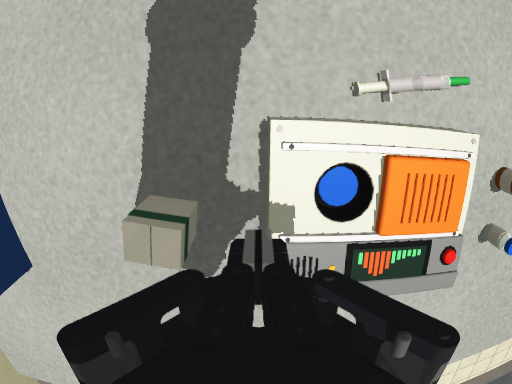

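View pics/t5.png

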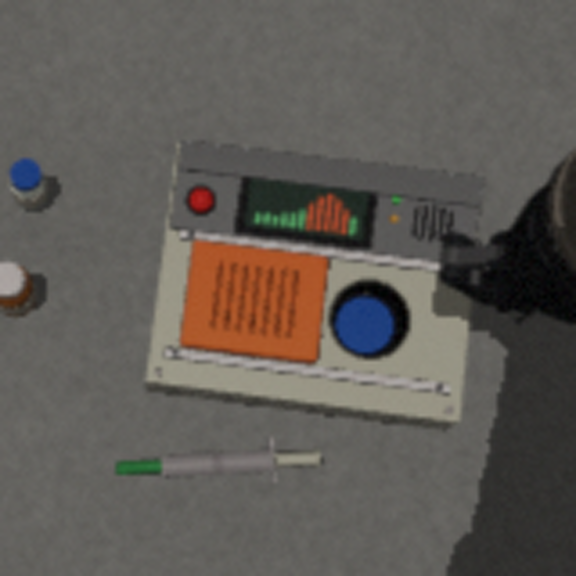

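View pics/s5.png

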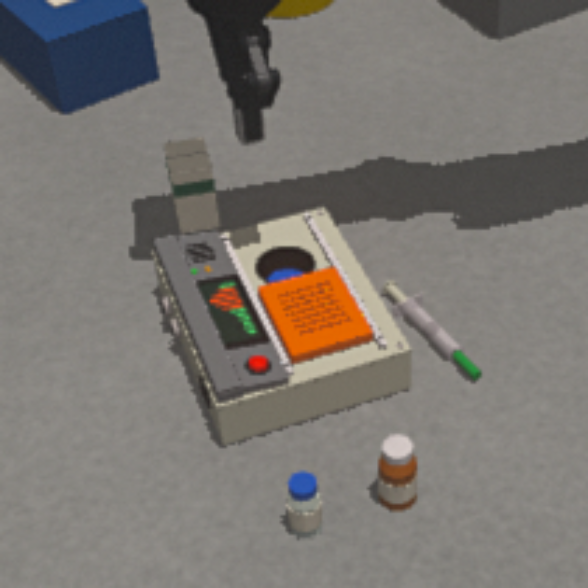

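The well is fully uncovered (wrist px ~(344,192), top crop px ~(370,318)) and the blue key is visible in it. Next I measure its centre.

```bash
cat > well.py <<'E'
from h import *
from scipy.spatial.transform import Rotation as R
i=np.load('t5i.npy');c=r.get_calibration('top');f=192/np.tan(np.radians(c['vertical_fov']/2));Rm=np.array(c['R']);t=np.array(c['t'])
X=cloud('top',np.load('t5.npy'));w=own(X)*1000
def blob(img,reg):
    h=cv2.cvtColor(img,cv2.COLOR_RGB2HSV)
    blue=(h[...,0]>100)&(h[...,0]<130)&(h[...,1]>120); m=((blue|(img.max(-1)<60))&reg).astype(np.uint8)
    n,l,st,ce=cv2.connectedComponentsWithStats(m)
    lab=np.bincount(l[blue&reg]).argmax();k=l==lab
    cs,_=cv2.findContours(k.astype(np.uint8),0,1);big=max(cs,key=cv2.contourArea)
    return big[:,0,:].astype(float)
v,u=np.mgrid[0:384,0:512]
b=blob(i,(u>300)&(u<350)&(v>160)&(v<200))
def hit(rays,o,z): s=(z-o[2])/rays[:,2]; return o+s[:,None]*rays
ray=np.stack([(b[:,0]-c['cx'])/f,(b[:,1]-c['cy'])/f,np.ones(len(b))],-1)@Rm
P=hit(ray,-Rm.T@t,.048);print('top',len(b),cv2.minEnclosingCircle((P[:,:2]*1000).astype(np.float32)),cv2.fitEllipse((P[:,:2]*1000).astype(np.float32)))
o=r.get_obs();T=np.array(r.get_calibration('wrist')['T_tool_cam']);c=r.get_calibration('wrist');f=192/np.tan(np.radians(c['vertical_fov']/2))
i=cv2.cvtColor(cv2.imread('pics/w5.png'),cv2.COLOR_BGR2RGB)
b=blob(i,(u>300)&(u<380)&(v>155)&(v<228))
dx=b[:,0]-c['cx'];dy=b[:,1]-c['cy'];rr=np.hypot(dx,dy);th=rr/f
ray=np.stack([np.sin(th)*dx/rr,np.sin(th)*dy/rr,np.cos(th)],-1)
W=R.from_rotvec(o['orientation']).as_matrix()
P=hit(ray@T[:3,:3].T@W.T,W@T[:3,3]+o['tcp_pos'],.048);print('wrist',len(b),cv2.minEnclosingCircle((P[:,:2]*1000).astype(np.float32)),cv2.fitEllipse((P[:,:2]*1000).astype(np.float32)))
print(world(-21,-37),o['tcp_pos'])
E
python3 well.py
```

```text
top 59 ((586.0248413085938, -94.94366455078125), 25.057865142822266) ((586.2020874023438, -95.10092163085938), (47.65989303588867, 48.290260314941406), 166.25131225585938)
wrist 165 ((583.105224609375, -90.83377838134766), 25.453676223754883) ((583.2200927734375, -90.9640884399414), (49.28986358642578, 49.74945068359375), 139.32015991210938)
[ 0.58616883 -0.09423174] [ 0.57769277 -0.16255939  0.20524501]
```

```bash
python3 -m handwheel '[[[0.002,0.018,0,0,0,0,0],[0.002,0.018,0,0,0,0,0],[0.002,0.018,0,0,0,0,0],[0.002,0.014,0,0,0,0,0],[0,0,-0.02,0,0,0,0],[0,0,-0.02,0,0,0,0],[0,0,0,0,0,0,0],[0,0,0,0,0,0,0]]]'
python3 - <<'E'
from h import *
o=r.get_obs();print(o['tcp_pos'],own(o['tcp_pos'])*1000)
E
```

```text
clock: 10.08
tcp_pos: [0.5847, -0.0955, 0.1648]
orientation: [-0.181, -3.133, -0.0]
contact_force: [0.0, 0.3, 0.9]
grip_width: -0.0
[ 0.5847216  -0.09548904  0.1647933 ] [-22.27573278 -38.43099901]
```

```bash
python3 -m handwheel '[[[0.001,0.001,-0.02,0,0,0,0],[0,0,-0.02,0,0,0,0],[0,0,-0.01,0,0,0,0],[0,0,-0.005,0,0,0,0],[0,0,0,0,0,0,0],[0,0,0,0,0,0,0]]]'
python3 -m handwheel '[[[0,0,-0.003,0,0,0,0],[0,0,-0.002,0,0,0,0],[0,0,0,0,0,0,0],[0,0,0,0,0,0,0]]]'
python3 - <<'E'
from h import *
i,d=r.grab_frame('wrist');save(i,'w6')
E
```

```text
clock: 10.58
tcp_pos: [0.5869, -0.0958, 0.1117]
orientation: [0.184, 3.135, -0.0]
contact_force: [-0.0, 0.2, 0.2]
grip_width: -0.0001
clock: 10.92
tcp_pos: [0.5865, -0.0955, 0.1062]
orientation: [0.183, 3.136, 0.0]
contact_force: [-0.2, 0.1, 0.8]
grip_width: -0.0002
```

View pics/w6.png

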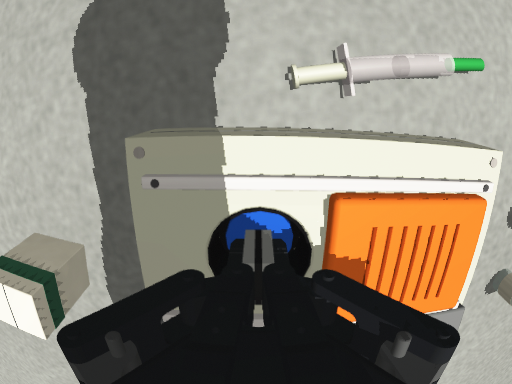

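The fingertips (px ~258,245) are down in the well, centred over the blue key and free of contact. Now I press.

```bash
python3 -m handwheel '[[[0,0,-0.002,0,0,0,0],[0,0,-0.002,0,0,0,0],[0,0,-0.002,0,0,0,0],[0,0,-0.001,0,0,0,0],[0,0,0,0,0,0,0]]]'|egrep 'tcp|force|clock'
python3 -m handwheel '[[[0,0,-0.0015,0,0,0,0],[0,0,-0.0015,0,0,0,0],[0,0,0,0,0,0,0]]]'|egrep 'tcp|force|clock'
python3 -m handwheel '[[[0,0,-0.001,0,0,0,0],[0,0,-0.001,0,0,0,0],[0,0,0,0,0,0,0]]]'|egrep 'tcp|force|clock'
```

```text
clock: 11.38
tcp_pos: [0.5865, -0.0956, 0.0989]
contact_force: [-0.7, 0.2, 3.3]
clock: 11.63
tcp_pos: [0.5865, -0.0955, 0.0958]
contact_force: [-0.9, 1.0, 4.5]
clock: 11.88
tcp_pos: [0.5865, -0.0955, 0.0939]
contact_force: [-0.8, 0.9, 4.9]
```

```bash
python3 -m handwheel '[[[0,0,-0.001,0,0,0,0],[0,0,0,0,0,0,0],[0,0,0,0,0,0,0]]]'|egrep 'tcp|force|clock'
python3 -m handwheel '[[[0,0,-0.0005,0,0,0,0],[0,0,0,0,0,0,0],[0,0,0,0,0,0,0]]]'|egrep 'tcp|force|clock'
python3 -m handwheel '[[[0,0,-0.0005,0,0,0,0],[0,0,0,0,0,0,0],[0,0,0,0,0,0,0]]]'|egrep 'tcp|force|clock'
```

```text
clock: 12.13
tcp_pos: [0.5866, -0.0955, 0.0937]
contact_force: [-2.5, 1.1, 11.3]
clock: 12.38
tcp_pos: [0.5865, -0.0956, 0.0936]
contact_force: [-4.9, 0.6, 16.2]
clock: 12.63
tcp_pos: [0.5865, -0.0956, 0.0935]
contact_force: [-5.9, 2.5, 20.8]
```

The key has bottomed: the force is well above 5.6 N and travel has stopped. I'll ease slightly and hold for over 2 s.

```bash
Z=1
python3 -m handwheel '[[[0,0,0.0005,0,0,0,0],[0,0,0,0,0,0,0],[0,0,0,0,0,0,0],[0,0,0,0,0,0,0],[0,0,0,0,0,0,0],[0,0,0,0,0,0,0],[0,0,0,0,0,0,0],[0,0,0,0,0,0,0],[0,0,0,0,0,0,0],[0,0,0,0,0,0,0]]]'|egrep 'tcp|force|clock'
python3 -m handwheel '[[[0,0,0,0,0,0,0],[0,0,0,0,0,0,0],[0,0,0,0,0,0,0],[0,0,0,0,0,0,0],[0,0,0,0,0,0,0],[0,0,0,0,0,0,0],[0,0,0,0,0,0,0],[0,0,0,0,0,0,0],[0,0,0,0,0,0,0],[0,0,0,0,0,0,0]]]'|egrep 'tcp|force|clock'
python3 -m handwheel '[[[0,0,0,0,0,0,0],[0,0,0,0,0,0,0],[0,0,0,0,0,0,0],[0,0,0,0,0,0,0],[0,0,0,0,0,0,0],[0,0,0,0,0,0,0],[0,0,0,0,0,0,0],[0,0,0,0,0,0,0],[0,0,0,0,0,0,0],[0,0,0,0,0,0,0]]]'|egrep 'tcp|force|clock'
```

```text
clock: 13.47
tcp_pos: [0.5866, -0.0956, 0.0936]
contact_force: [-4.7, 1.1, 16.4]
clock: 14.3
tcp_pos: [0.5865, -0.0956, 0.0936]
contact_force: [-3.2, 2.4, 15.6]
clock: 15.13
tcp_pos: [0.5866, -0.0956, 0.0936]
contact_force: [-5.3, 1.2, 16.3]
```

```bash
python3 -m handwheel '[[[0,0,0,0,0,0,0],[0,0,0,0,0,0,0],[0,0,0,0,0,0,0],[0,0,0,0,0,0,0],[0,0,0,0,0,0,0],[0,0,0,0,0,0,0]]]'|egrep 'tcp|force|clock'
python3 -m handwheel '[[[0,0,0.004,0,0,0,0],[0,0,0.006,0,0,0,0],[0,0,0.01,0,0,0,0],[0,0,0.02,0,0,0,0],[0,0,0.03,0,0,0,0],[0,0,0.02,0,0,0,0],[0,0,0,0,0,0,0]]]'
```

```text
clock: 15.63
tcp_pos: [0.5866, -0.0956, 0.0936]
contact_force: [-3.9, 1.7, 16.3]
clock: 16.22
tcp_pos: [0.5886, -0.0962, 0.1869]
orientation: [0.184, 3.129, -0.0]
contact_force: [0.7, -0.1, 0.0]
grip_width: 0.0004
```

```bash
python3 -m handwheel '[[[0.002,0.03,0,0,0,0,0],[0.004,0.03,0,0,0,0,0],[0.004,0.03,0,0,0,0,0],[0.003,0.03,0,0,0,0,0],[0.002,0.025,0,0,0,0,0],[0,0,0,0,0,0,0],[0,0,0,0,0,0,0]]]'
python3 - <<'E'
from h import *
o=r.get_obs();print(o['tcp_pos'],own(o['tcp_pos'])*1000)
i,d=r.grab_frame('wrist');save(i,'w7')
i,d=r.grab_frame('scene');save(cv2.resize(i[60:270,120:330],None,fx=2.8,fy=2.8),'s7')
i,d=r.grab_frame('top');X=cloud('top',d);w=own(X)*1000;save(cv2.resize(i[90:250,220:380],None,fx=3.6,fy=3.6,interpolation=cv2.INTER_CUBIC),'t7')
k=(X[...,2]>.043)&(X[...,2]<.066)&(abs(w[...,0])<110)&(abs(w[...,1])<130)
print(cv2.minAreaRect((X[k][:,:2]*1000).astype(np.float32)))
E
```

```text
clock: 16.8
tcp_pos: [0.601, 0.0516, 0.1818]
orientation: [-0.177, -3.135, -0.0]
contact_force: [0.3, -1.7, 1.0]
grip_width: -0.0003
[0.60103285 0.05160173 0.18177239] [-24.78672853 109.54009947]
((606.5399169921875, -94.21378326416016), (133.93170166015625, 158.61236572265625), 83.01795196533203)
```

View pics/w7.png

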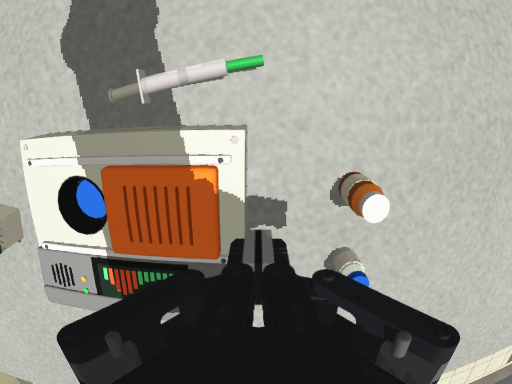

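View pics/t7.png

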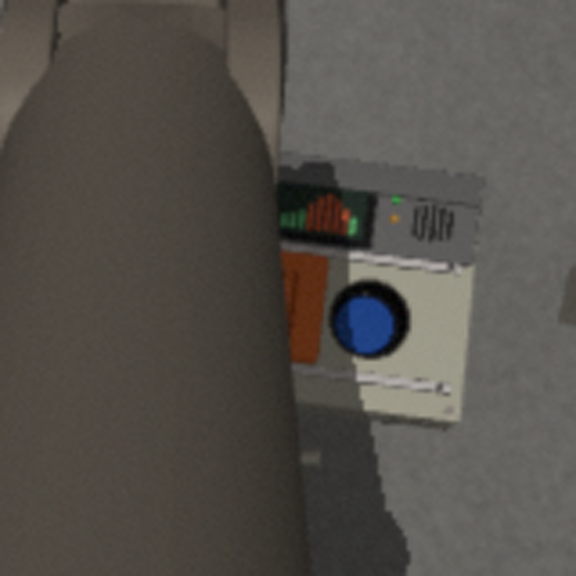

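The console is unmoved and the key is back up. The fingertips (wrist px ~262,235) are just past the console's +y edge, clear of the vials. I'll lower and push the guard shut.

```bash
python3 -m handwheel '[[[0.003,-0.001,-0.02,0,0,0,0],[0,0,-0.02,0,0,0,0],[0,0,-0.01,0,0,0,0],[0,0,-0.006,0,0,0,0],[0,0,0,0,0,0,0],[0,0,0,0,0,0,0]]]'
python3 - <<'E'
from h import *
o=r.get_obs();print(o['tcp_pos'],own(o['tcp_pos'])*1000)
i,d=r.grab_frame('wrist');save(i,'w8')
E
```

```text
clock: 17.45
tcp_pos: [0.6046, 0.0478, 0.1267]
orientation: [0.185, 3.136, -0.0]
contact_force: [0.7, -0.3, -0.3]
grip_width: -0.0002
[0.60460492 0.04781713 0.12669049] [-20.76272347 106.24005591]
```

View pics/w8.png

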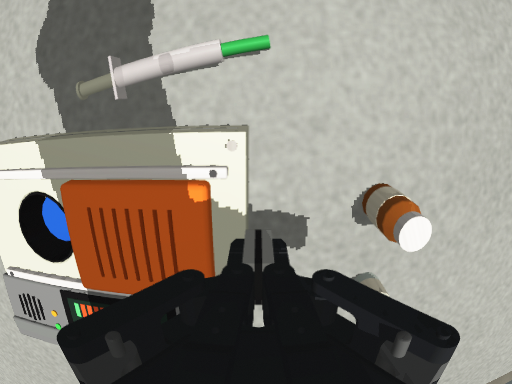

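```bash
python3 -m handwheel '[[[-0.0004,-0.003,-0.001,0,0,0,0],[-0.0003,-0.003,0,0,0,0,0],[-0.0004,-0.003,0,0,0,0,0],[-0.0004,-0.003,0,0,0,0,0],[-0.0004,-0.003,0,0,0,0,0],[-0.0005,-0.004,0,0,0,0,0],[-0.0005,-0.004,0,0,0,0,0],[-0.0005,-0.004,0,0,0,0,0],[-0.0005,-0.004,0,0,0,0,0],[-0.0005,-0.004,0,0,0,0,0]]]'
python3 -m handwheel '[[[-0.0005,-0.004,0,0,0,0,0],[-0.0005,-0.004,0,0,0,0,0],[-0.0005,-0.004,0,0,0,0,0],[-0.0005,-0.004,0,0,0,0,0],[-0.0005,-0.004,0,0,0,0,0],[-0.0005,-0.004,0,0,0,0,0],[-0.0005,-0.004,0,0,0,0,0],[-0.0004,-0.003,0,0,0,0,0],[-0.0004,-0.003,0,0,0,0,0],[0,0,0,0,0,0,0]]]'
python3 - <<'E'
from h import *
o=r.get_obs();print(o['tcp_pos'],own(o['tcp_pos'])*1000,o['contact_force'])
i,d=r.grab_frame('wrist');save(i,'w9')
E
```

```text
clock: 18.33
tcp_pos: [0.6001, 0.0131, 0.1256]
orientation: [0.183, 3.136, 0.0]
contact_force: [0.2, 1.6, 2.5]
grip_width: -0.0002
clock: 19.17
tcp_pos: [0.5956, -0.0215, 0.1254]
orientation: [0.185, 3.136, -0.001]
contact_force: [0.5, 0.8, 1.5]
grip_width: -0.0
[ 0.59564158 -0.02153516  0.12543892] [-20.84119502  36.31098178] [0.53134794 0.84656862 1.52941173]
```

View pics/w9.png

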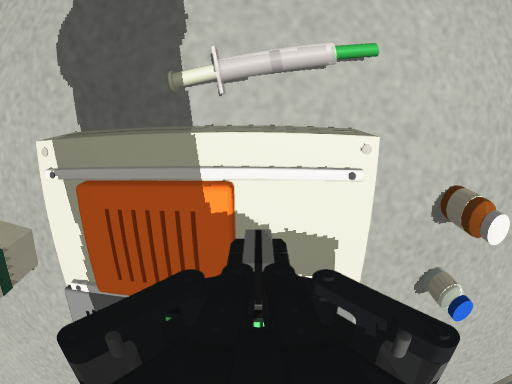

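The guard is following the finger (end face at px ~235), with about 15 mm left. I'll slow down.

```bash
python3 -m handwheel '[[[-0.0003,-0.002,0,0,0,0,0],[-0.0003,-0.002,0,0,0,0,0],[-0.0003,-0.002,0,0,0,0,0],[-0.0002,-0.0015,0,0,0,0,0],[-0.0001,-0.001,0,0,0,0,0],[0,0,0,0,0,0,0]]]'|egrep 'tcp|force'
python3 -m handwheel '[[[-0.0001,-0.001,0,0,0,0,0],[0,0,0,0,0,0,0]]]'|egrep 'tcp|force'
python3 -m handwheel '[[[-0.0001,-0.001,0,0,0,0,0],[0,0,0,0,0,0,0]]]'|egrep 'tcp|force'
python3 -m handwheel '[[[-0.0001,-0.001,0,0,0,0,0],[0,0,0,0,0,0,0]]]'|egrep 'tcp|force'
```

```text
tcp_pos: [0.5943, -0.0294, 0.1253]
contact_force: [0.6, 1.2, -0.4]
tcp_pos: [0.5943, -0.0302, 0.1253]
contact_force: [0.0, 1.5, -0.5]
tcp_pos: [0.5942, -0.0311, 0.1253]
contact_force: [-0.3, 0.7, -0.0]
tcp_pos: [0.5941, -0.0322, 0.1254]
contact_force: [0.1, 1.5, -0.9]
```

```bash
python3 -m handwheel '[[[-0.0001,-0.0005,0,0,0,0,0],[0,0,0,0,0,0,0]]]'|egrep 'tcp|force'
python3 -m handwheel '[[[-0.0001,-0.0005,0,0,0,0,0],[0,0,0,0,0,0,0]]]'|egrep 'tcp|force'
python3 -m handwheel '[[[-0.0001,-0.0005,0,0,0,0,0],[0,0,0,0,0,0,0]]]'|egrep 'tcp|force'
python3 -m handwheel '[[[-0.0001,-0.0005,0,0,0,0,0],[0,0,0,0,0,0,0]]]'|egrep 'tcp|force|clock'
```

```text
tcp_pos: [0.594, -0.0326, 0.1254]
contact_force: [-0.2, 1.3, -0.6]
tcp_pos: [0.594, -0.0331, 0.1254]
contact_force: [-1.1, 1.3, 0.4]
tcp_pos: [0.5939, -0.0336, 0.1254]
contact_force: [-1.1, 1.8, -0.2]
clock: 20.88
tcp_pos: [0.5939, -0.0341, 0.1254]
contact_force: [-0.7, 2.1, 0.3]
```

```bash
python3 -m handwheel '[[[-0.0001,-0.0005,0,0,0,0,0],[0,0,0,0,0,0,0]]]'|egrep 'tcp|force'
python3 -m handwheel '[[[-0.0001,-0.0005,0,0,0,0,0],[0,0,0,0,0,0,0]]]'|egrep 'tcp|force'
python3 -m handwheel '[[[-0.0001,-0.0005,0,0,0,0,0],[0,0,0,0,0,0,0]]]'|egrep 'tcp|force'
python3 -m handwheel '[[[-0.0001,-0.0005,0,0,0,0,0],[0,0,0,0,0,0,0]]]'|egrep 'tcp|force|clock'
```

```text
tcp_pos: [0.5938, -0.0346, 0.1254]
contact_force: [0.9, 1.6, -0.8]
tcp_pos: [0.5937, -0.0351, 0.1254]
contact_force: [0.3, 1.5, 0.3]
tcp_pos: [0.5936, -0.0357, 0.1254]
contact_force: [-1.2, 0.9, 0.1]
clock: 21.55
tcp_pos: [0.5935, -0.0362, 0.1255]
contact_force: [-0.1, 0.5, -0.7]
```

```bash
python3 -m handwheel '[[[-0.0001,-0.0005,0,0,0,0,0],[0,0,0,0,0,0,0]]]'|egrep 'tcp|force'
python3 -m handwheel '[[[-0.0001,-0.0005,0,0,0,0,0],[0,0,0,0,0,0,0]]]'|egrep 'tcp|force'
python3 -m handwheel '[[[-0.0001,-0.0005,0,0,0,0,0],[0,0,0,0,0,0,0]]]'|egrep 'tcp|force'
python3 -m handwheel '[[[-0.0001,-0.0005,0,0,0,0,0],[0,0,0,0,0,0,0]]]'|egrep 'tcp|force|clock'
```

```text
tcp_pos: [0.5934, -0.0367, 0.1254]
contact_force: [-0.1, 1.0, -0.2]
tcp_pos: [0.5933, -0.0372, 0.1255]
contact_force: [0.3, 1.8, 0.0]
tcp_pos: [0.5933, -0.0377, 0.1255]
contact_force: [1.1, 2.1, -0.3]
clock: 22.22
tcp_pos: [0.5932, -0.0382, 0.1255]
contact_force: [-0.2, 1.9, -0.8]
```

```bash
python3 -m handwheel '[[[-0.0001,-0.0005,0,0,0,0,0],[0,0,0,0,0,0,0]]]'|egrep 'tcp|force'
python3 -m handwheel '[[[-0.0001,-0.0005,0,0,0,0,0],[0,0,0,0,0,0,0]]]'|egrep 'tcp|force'
python3 -m handwheel '[[[-0.0001,-0.0005,0,0,0,0,0],[0,0,0,0,0,0,0]]]'|egrep 'tcp|force|clock'
```

```text
tcp_pos: [0.593, -0.0387, 0.1255]
contact_force: [1.1, 1.0, -1.0]
tcp_pos: [0.593, -0.039, 0.1255]
contact_force: [1.3, 1.4, -0.3]
clock: 22.72
tcp_pos: [0.593, -0.0391, 0.1255]
contact_force: [0.5, 3.2, -0.2]
```

```bash
python3 -m handwheel '[[[-0.0001,-0.0005,0,0,0,0,0],[0,0,0,0,0,0,0],[0,0,0,0,0,0,0]]]'|egrep 'tcp|force'
python3 -m handwheel '[[[-0.0001,-0.0005,0,0,0,0,0],[0,0,0,0,0,0,0],[0,0,0,0,0,0,0]]]'|egrep 'tcp|force|clock'
```

```text
tcp_pos: [0.5929, -0.0393, 0.1255]
contact_force: [2.2, 5.2, -0.8]
clock: 23.22
tcp_pos: [0.5929, -0.0393, 0.1255]
contact_force: [1.6, 6.7, -0.2]
```

The guard is at the shut stop at about 6 N. I'll back off along +y, rise well clear, retract and verify.

```bash
python3 -m handwheel '[[[0.001,0.004,0,0,0,0,0],[0.001,0.006,0,0,0,0,0],[0,0,0.01,0,0,0,0],[0,0,0.02,0,0,0,0],[0,0,0.035,0,0,0,0],[0,0,0.035,0,0,0,0],[0,0,0.035,0,0,0,0],[0,0,0.035,0,0,0,0],[0,0,0,0,0,0,0]]]'
python3 -m handwheel '[[[-0.016,0.036,0,0,0,0,0],[-0.016,0.036,0,0,0,0,0],[-0.016,0.036,0,0,0,0,0],[-0.016,0.036,0,0,0,0,0],[-0.016,0.036,0,0,0,0,0],[-0.016,0.036,0,0,0,0,0],[-0.016,0.036,0,0,0,0,0],[-0.016,0.036,0,0,0,0,0],[-0.016,0.036,0,0,0,0,0],[0,0,0,0,0,0,0]]]'
python3 - <<'E'
from h import *
i,d=r.grab_frame('top');save(cv2.resize(i[80:260,180:420],None,fx=3.2,fy=3.2,interpolation=cv2.INTER_CUBIC),'t10')
i2,d2=r.grab_frame('scene');save(cv2.resize(i2[60:270,120:330],None,fx=2.8,fy=2.8),'s10')
for c,i,d in(('top',i,d),('scene',i2,d2)):
    X=cloud(c,d);h=cv2.cvtColor(i,cv2.COLOR_RGB2HSV);w=own(X)*1000
    o=(abs(w[...,0]+21)<38)&(abs(w[...,1])<100)&(h[...,0]>4)&(h[...,0]<22)&(h[...,1]>140)&(X[...,2]>.056)&(X[...,2]<.066)
    print(c,np.percentile(w[o],[1,50,99],axis=0).round(1).tolist(),cv2.minAreaRect(w[o].astype(np.float32)))
    k=(X[...,2]>.043)&(X[...,2]<.075)&(abs(w[...,0])<110)&(abs(w[...,1])<130);print(cv2.minAreaRect((X[k][:,:2]*1000).astype(np.float32)))
    for n in ('vial_amber','vial_clear','carton','syringe'):
        for m in r.masks_of(n,c)[:1]: print(n,np.round(m['at']),np.median(X[m['pixels']],0).round(3))
E
```

```text
clock: 23.97
tcp_pos: [0.5973, -0.032, 0.3034]
orientation: [0.185, 3.125, 0.002]
contact_force: [1.0, -0.6, 0.5]
grip_width: 0.0003
clock: 24.8
tcp_pos: [0.4463, 0.3012, 0.2956]
orientation: [-0.166, -3.136, -0.005]
contact_force: [0.1, 0.5, -0.1]
grip_width: 0.0
top [[-54.9, -80.1], [-21.7, -37.8], [12.3, 4.7]] ((-21.084808349609375, -37.91535568237305), (86.8679428100586, 68.7419204711914), 89.82191467285156)
((610.9711303710938, -61.11933898925781), (200.38047790527344, 158.51309204101562), 82.63214874267578)
vial_amber [325. 180.] [ 0.584 -0.095  0.06 ]
vial_clear [309. 171.] [ 0.607 -0.06   0.055]
carton [393. 171.] [ 0.601 -0.251  0.067]
syringe [286. 220.] [ 0.497 -0.016  0.012]
scene [[-53.0, -78.1], [-19.1, -29.7], [14.0, 8.7]] ((-19.609020233154297, -35.285621643066406), (68.35049438476562, 90.79456329345703), 0.449001282453537)
((612.091064453125, -60.24030303955078), (205.89646911621094, 160.8368682861328), 82.77100372314453)
vial_amber [262. 230.] [0.615 0.147 0.037]
carton [188. 125.] [ 0.611 -0.235  0.053]
syringe [271. 172.] [ 0.502 -0.009  0.012]
```

View pics/t10.png

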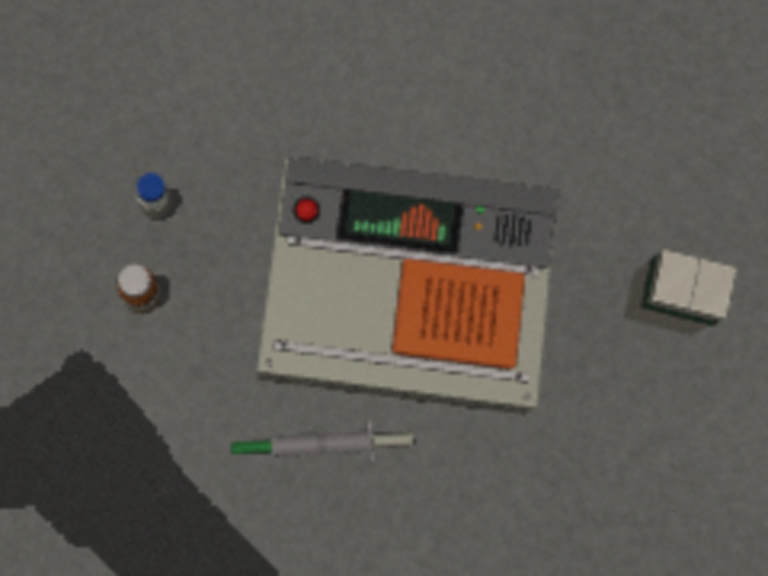

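View pics/s10.png

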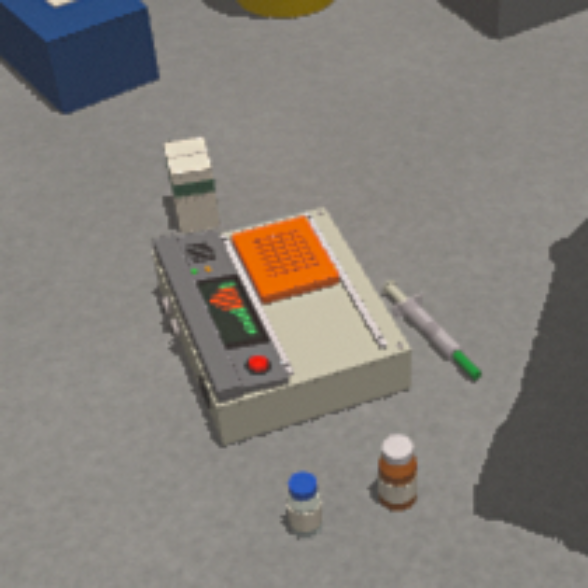

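The guard is shut over the well (top crop px ~(460,313)). The console, vials, carton and syringe are at the same pixels as at the start, allowing for the different crop. The hand is clear.

```bash
python3 -m handwheel '[[[0,0,0,0,0,0,0],[0,0,0,0,0,0,0]]]'; python3 -c "
from bench import r
print(r.hand_in())"
```

```text
clock: 25.47
tcp_pos: [0.4507, 0.2932, 0.2954]
orientation: [-0.184, -3.136, 0.0]
contact_force: [-0.5, 0.6, -0.8]
grip_width: 0.0
the job is handed in; nothing more can be done
None
```

The job is done and handed in at about 25 s; no verdict was reported. All pushing and pressing was done with the closed fingertips.

- **Guard open:** I pushed it to its open stop, which showed as about 5 N with no further travel. The pictures then showed the well fully uncovered.
- **Reset key:** I pressed it until it bottomed. It took about 21 N at most, then I held it at about 16 N for roughly 3.5 s. After release the picture showed the key free of the fingers.
- **Guard shut:** I pushed it back to the shut stop, at about 7 N.

**Last checks:**
- **Guard position:** the top camera puts its centre at own y -37.9 mm and the scene camera at -35.3 mm, against -37 mm when shut. The two cameras were about 3 mm apart at the start as well.
- **Console:** it had moved less than 1 mm by both cameras.
- **Bystanders:** the vials, carton and syringe look unmoved in the pictures.
- **Hand:** it is well clear of everything.

**Disagreement:** in the final pictures the network gave wrong spots for both vials in the top view and did not find the clear vial in the scene view. I checked those by eye, and they stand where they started.

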